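Fit the grinder's lid and hold it down to run

ROBOT

A 6-joint arm with a two-finger parallel gripper is mounted at the origin on a cart in front of the work surface, level with it; the furniture and walls round the work are solid. World frame = base frame: x ahead of the robot, y to its left, z up, the work surface at z = 0. Lengths are in m, angles in rad, forces in N, time in s.
With the tool pointing down it reaches from about 0.3 to 0.775 m from the base axis. Payload 14.6 kg.
Tool frame: the origin (TCP) lies on the front face of the gripper's body, between the roots of the fingers; the fingertips stand 73 mm ahead of it and the grasp point (between the pads) lies 54 mm ahead of it; z points along the fingers, y is the line along which they close (so a half turn about z gives the same grasp; the last joint's range is limited). The gripper opens to 85 mm and grips with 20 to 120 N. Pads are 22 mm wide; open, the fingers measure 114 mm over their backs; the gripper's body (76 mm by 85 mm) begins 54 mm behind the grasp point. The pads swing forward as they close: fully open they stand 13 mm farther back than shut.
Start: joints at [-0.067, 0.3, 1.521, -0, 1.321, -0.067], TCP at [0.55, -0, 0.304] pointing down, gripper open.
Joint ranges: [-3.03, 3.03], [-0.79, 2.21], [0.23, 2.52], [-1.04, 4.18], [0, 3.07], [-2.55, 2.55]. Speed limits (rad/s): [2.22, 2.22, 2.57, 3.14, 3.14, 3.14].

INTERFACE

Orientations are given as a rotation vector (axis times angle).
In Python, from station import telemetry, optics, job gives the robot as it stands.
- The arm moves only by the shell command python3 -m handwheel 'ROWS' [FORCE]. ROWS is JSON, a list that holds one entry, the list of rows, each a list of 7 numbers: the closure, from -1 (fully open) to 1 (shut), then the shift along the tool's x, y, z normalised to -1 to 1, where 1 is 0.02 m, then the turn, a rotation vector about the tool's x, y, z normalised to -1 to 1, where 1 is 4 degrees. A call has 1 to 12 rows; each row shifts and turns the commanded pose from where the row before left it, along the tool's axes as they then stand; what a row does not reach is not made up. A row lasts 1/10 s, in which the tool goes at most 50 mm and 8.59 degrees, less where a joint would pass 70% of its speed; a pose out of reach is approached as far as the arm can. A call with a number of a shift or a turn outside -1 to 1 is refused whole. A call with a gripper value outside its range is refused whole. The fingers move at their own pace and stop on an object; FORCE is the grip in N (left out, the last holds). Time passes only in rows, so rows that do not move let the fingers close. It gives the time, the measured TCP pose, the force, the opening and the grip force at its end, in the units of the state.
- telemetry.read_state(): the state, without advancing time (a new reading comes with each control period).
- optics.capture(name): name is "scene" or "side" or "wrist"; returns a dict with "image" (384x512x3 uint8, red, green, blue), "depth" (384x512 float32, m along the optical axis (not along the pixel's ray), 0 where there is no reading), "fx", "fy", "cx", "cy" (pixels), "R" (3x3) and "t" (3): a world point X has camera coordinates R X + t; the wrist camera has in their place "mount" (4x4, takes a point from camera to tool coordinates, whose origin is the TCP and whose axes are the flange's). Camera axes: x right, y down, z forward; pixel columns grow to the right and rows downward; lengths in m; the calibration is good to about 2 mm. A picture is of the moment at which its call begins: read the wrist's pose just before it.
- job.hand_in(): hands the job in; it is judged then, once.
The state is a dict: "clock": time; "joint_pos": joint angles; "joint_velocities": joint speeds; "effort": joint torques, N m; "ee_pos": TCP position; "ee_rot": TCP orientation; "ft_force": force on the tool from outside, world axes, zero at the start; "torque": the same for the moment, N m; "gripper_width": opening from 0.0 (shut) to 1.0 (fully open); "finger_force": force on a finger pad.
Only numpy, scipy, OpenCV 4.12 (cv2) and the standard library are available. Lean on these libraries where they do the work, as an engineer would, in place of code of your own. Each camera call takes 0.05 s, during which the arm holds its last target. There are 200 camera calls.

TASK

The little coffee grinder has been rinsed and should be run empty to spin its bowl dry. Put its lid on rim down with the lug in the collar's notch, then push the lid all the way down against the spring, without forcing it, and keep it fully down: it has to run for at least three seconds without a break, and you finish while still holding it down. Leave everything else where it stands.

Things in the scene. Friction and masses are not known exactly. Their poses are not given: they have to be found in the camera images.
- grinder: the coffee grinder, fixed to the worktop: steel barrel with a dark collar on top, 95 mm across, 120 mm high. Origin: centre of underside, z up. The collar is an open socket, 64 mm bore, chamfered mouth, cut through on the grinder's -x side by a notch 19.6 mm wide, open above and outwards. Inside stands a steel bowl 50 mm across, its rim 8 mm below the collar's top; the lid's rim goes round it
- notch (a point): middle of the notch, level with the collar's top (120 mm above the worktop), 39.5 mm out from the grinder's axis towards its -x
- socket (a point): on the grinder's axis, 106 mm above the worktop (14 mm below the collar's top): the lid's rim lies at this height when the lid is on and not yet pressed
- switch_ring (a joint): the sprung grey ring in the groove between bowl and collar, on which the lid's rim stands: 0 when up, 0.008 (8 mm down) at its rubber stop. It gives from about 4 N and needs about 10 N at the stop; over 60 N would harm it. It springs back when let go. The grinder runs while it is down; the lid's weight does not move it
- lid: the grinder's lid: smoky see-through plastic, upturned beaker shape, 60 mm across, 52 mm high, 70 g, flat closed top, open below. Origin: centre of the rim's plane, z up through the top. One lug at the rim on its -x side: 14 mm wide, reaching 44 mm from the axis, 1 to 21 mm above the rim. On the grinder the lug points the same way as the notch, with 2.8 mm play each side
- lid_top (a point): centre of the lid's flat top, 52 mm above its rim; 158 mm above the worktop when the lid is on, 150 mm when it is fully pressed
- lid_lug (a point): underside of the lid's lug, 39.5 mm out from the lid's axis and 1 mm above the rim
- storage_cap: the grinder's flat storage cap, not needed: dark disc 66 mm across and 18 mm high, no lug. Origin: centre of its underside
- jar_purple: clear jar with a screw lid, 84 mm across, 128 mm high. Origin: centre of its underside
- fork: steel fork 204 mm long, 28 mm wide, 18 mm high, lying along its own x axis. Origin: centre of its underside
- bowl_enamel: white enamel bowl with a dark rim, 102 mm across, 43 mm high. Origin: centre of its underside
Things that resemble listed ones, but are neither listed nor needed, are in the scene too. Leave any purple look-alike of the lid alone.

How it is judged:
On the way, in this order (a step that is already met when the one before it is completed fails the run):
1. the lid is on the grinder: rim down in the socket, level, its lug in the notch (horizontal distance between lid and socket below 0.004 m and z of lid in the frame of socket between -0.012 and 0.009 m and angle between lid's own z axis and vertical below 0.1 rad and horizontal distance between lid_lug and notch below 0.006 m), for 0.05 s.
2. the gripper has kept the lid pressed down, the switch ring at least 6.5 of its 8 mm down, for 3 s without a break (value of joint switch_ring above 0.0065 m and horizontal distance between lid and socket below 0.004 m and horizontal distance between lid_lug and notch below 0.006 m and contact force between any of the fingers, the arm and lid above 3 N), for 3 s.
At the end, for the whole second after the job is handed in: the lid sits rim down in the grinder's socket (within 4 mm of its axis, tilted under 0.1 rad), lug in the notch (within 6 mm), and the gripper is still pushing it down (over 3 N) with the switch ring at least 6.5 mm of its 8 mm down; it has been so for 3 s without a break (all of step 2 and z of lid in the frame of socket below -0.005 m and angle between lid's own z axis and vertical below 0.1 rad and linear speed of lid below 0.02 m/s); the arm keeps its last pose, push and grip.
It fails at once if the lid is forced: it bears on the grinder with more than 80 N (contact force between lid and grinder above 80 N).
It fails at once if another thing on the worktop is shifted by more than 30 mm (distance of any of storage_cap, jar_purple, fork, bowl_enamel from where it was at the start of the episode above 0.03 m).
It also fails if it takes over 54 s, if anything falls off the work surface, if the arm or the gripper's body presses on something with over 40 N, if the wrist force passes 120 N, or if a joint passes its speed limit or range.

## Working session

There is one attempt and no reset: what is moved stays moved. The work goes in short steps, Python scripts to look and compute and a shell command to move; the robot and the scene stay as the last step left them, time stands still between calls to the robot, and variables do not carry over. Pictures are saved under pics/ and viewed, at most 10 in all, crops included, and the job is handed in when it is done.

```bash
ls; mkdir -p pics
cat > h.py <<'E'
import numpy as np, cv2
from station import telemetry, optics, job
from scipy.spatial.transform import Rotation as Ro
def cap(n):
    s=telemetry.read_state(); d=optics.capture(n)
    if n=="wrist":
        M=np.array(d["mount"]); T=np.eye(4); T[:3,:3]=Ro.from_rotvec(s["ee_rot"]).as_matrix(); T[:3,3]=s["ee_pos"]; W=T@M
        d["Rw"],d["tw"]=W[:3,:3],W[:3,3]
    else:
        R=np.array(d["R"]); d["Rw"]=R.T; d["tw"]=-R.T@np.array(d["t"])
    return d
def cloud(d):
    v,u=np.mgrid[0:384,0:512]; z=d["depth"]
    c=np.stack([(u-d["cx"])/d["fx"]*z,(v-d["cy"])/d["fy"]*z,z],-1)
    P=c@d["Rw"].T+d["tw"]; P[z<=0]=np.nan; return P
def ray(d,u,v,zw):
    r=d["Rw"]@np.array([(u-d["cx"])/d["fx"],(v-d["cy"])/d["fy"],1]); return d["tw"]+r*(zw-d["tw"][2])/r[2]
E
python3 - <<'E'
from h import *
import pickle
D={n:cap(n) for n in("scene","side","wrist")}
pickle.dump(D,open("d0.pkl","wb"))
im=np.vstack([np.hstack([D["scene"]["image"],D["side"]["image"]])])[:,:,::-1]
cv2.imwrite("pics/a.png",cv2.resize(D["scene"]["image"][:,:,::-1],(800,600)));cv2.imwrite("pics/b.png",cv2.resize(D["side"]["image"][:,:,::-1],(800,600)))
cv2.imwrite("pics/c.png",D["wrist"]["image"][:,:,::-1])
print(telemetry.read_state())
for n in D: print(n,D[n]["tw"],D[n]["Rw"][:,2],D[n]["fx"])
E
```

```text
pics
{'clock': 0.15, 'joint_pos': array([-6.66082006e-02,  3.00342904e-01,  1.52142190e+00,  5.87881152e-06,
        1.32069911e+00, -6.65889239e-02]), 'joint_velocities': array([ 0.00040237, -0.00174576, -0.00176799, -0.00032163,  0.00038421,
        0.00147073]), 'effort': array([ 1.15317634e-03, -5.43663168e+01, -3.61884356e+01, -9.07762978e-05,
        3.16729136e-03,  4.75633647e-05]), 'ee_pos': array([5.49891722e-01, 7.62200483e-07, 3.03458955e-01]), 'ee_rot': array([-2.22099810e+00, -2.22095205e+00,  8.94258742e-04]), 'ft_force': array([-0.24573154, -0.39880416,  0.39603394]), 'torque': array([-0.01371173, -0.003719  ,  0.00430038]), 'finger_force': 0.0, 'gripper_width': 0.9991712145928593}
scene [ 0.15899724 -0.78954094  0.94567553] [ 0.35156582  0.62584933 -0.69621411] 463.6667811774526
side [0.56017472 0.92151801 0.89353855] [ 0.00652476 -0.7518413  -0.65931183] 427.5398476756074
wrist [0.54859885 0.07687813 0.37287825] [-0.00240001 -0.30133338 -0.95351583] 309.65193166805824
```

View pics/a.png

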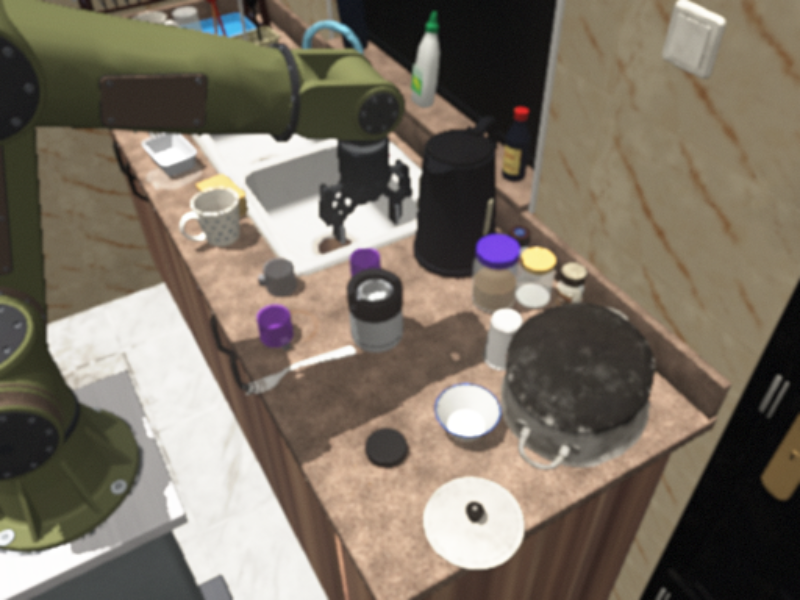

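View pics/b.png

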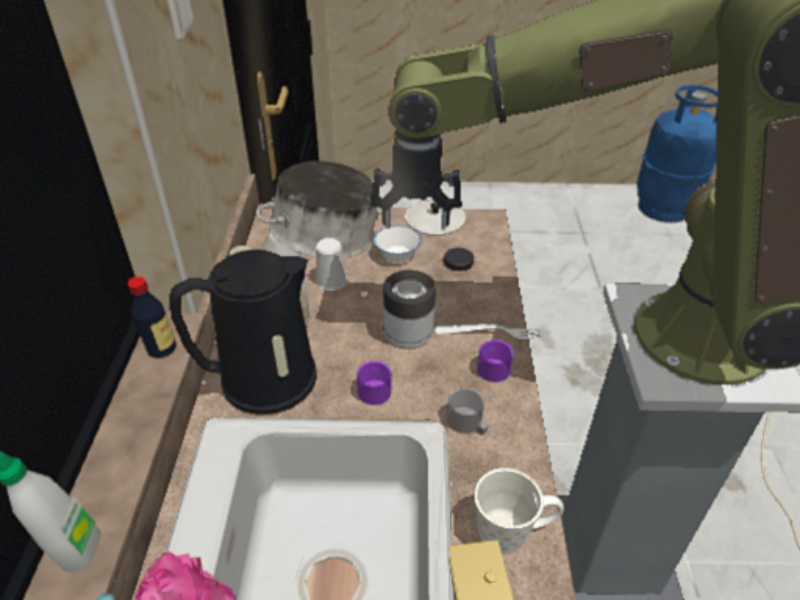

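View pics/c.png

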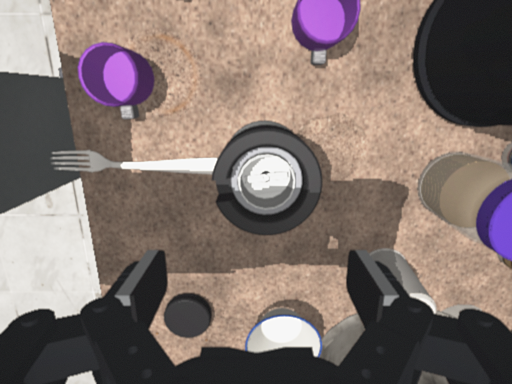

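The grey smoky lid is at about (280,277) in the scene view and (465,410) in the side view. The grinder is at (376,310) in scene, and in the wrist image its notch is at the left, near (218,197). Next I'll zoom in on the lid to see which way up it stands, and measure.

Run:
```python
from h import *
import pickle
D=pickle.load(open("d0.pkl","rb"))
a=D["side"]["image"][235:290,270:340]; b=D["scene"]["image"][155:200,155:205]
f=lambda x:cv2.resize(x[:,:,::-1],(400,320),interpolation=cv2.INTER_CUBIC)
cv2.imwrite("pics/d.png",np.hstack([f(a),f(b)]))
for n in D:
    P=cloud(D[n]); x,y,z=P[...,0],P[...,1],P[...,2]
    # grinder collar top ring
    if n!="wrist":
        m=(z>.11)&(z<.13)&(np.hypot(x-.5,y-.05)<.15)
        print(n,"collar",np.nanmean(P[m],0),m.sum())
        for h0,h1 in((.045,.06),(.02,.045)):
            roi=np.zeros_like(m); 
            if n=="side": roi[240:285,280:318]=1
            else: roi[160:195,160:195]=1
            q=m*0+((z>h0)&(z<h1)&roi); q=q>0
            print(n,h0,q.sum(),np.nanmean(P[q],0),np.nanmin(P[q],0),np.nanmax(P[q],0))
P=cloud(D["wrist"]);d=D["wrist"]
c=P[(P[...,2]>.112)&(P[...,2]<.128)]; print("wrist collar",c.mean(0),c.min(0),c.max(0),len(c))
A=np.c_[2*c[:,:2],np.ones(len(c))]
# circle fit by enclosing circle
print(cv2.minEnclosingCircle((c[:,:2]*1000).astype(np.float32)))
print(cv2.minAreaRect((c[:,:2]*1000).astype(np.float32)))
```

```text
scene collar [0.55956801 0.00238924 0.11884537] 573
scene 0.045 254 [0.46260675 0.20505081 0.05321312] [0.41745043 0.12081666 0.04508662] [0.49327366 0.2396287  0.05862201]
scene 0.02 136 [0.45619942 0.19358453 0.03132578] [0.43018785 0.17904352 0.02000182] [0.4919311  0.24411936 0.04496938]
side collar [0.55875571 0.01082833 0.11725436] 440
side 0.045 347 [0.4628012  0.21619545 0.05108425] [0.43385457 0.18390517 0.04503622] [0.49221665 0.24401322 0.0559067 ]
side 0.02 162 [0.46350776 0.23577919 0.03180163] [0.42819439 0.21195689 0.02003155] [0.49216473 0.24818128 0.04491072]
wrist collar [0.63559442 0.01455058 0.11987701] [ 0.51023046 -0.20043505  0.11200121] [0.77612439 0.14430181 0.12799269] 8369
((683.6660766601562, -28.474763870239258), 178.7684783935547)
((681.1053466796875, -53.65220642089844), (264.8479919433594, 311.1343688964844), 26.48589515686035)
```

View pics/d.png

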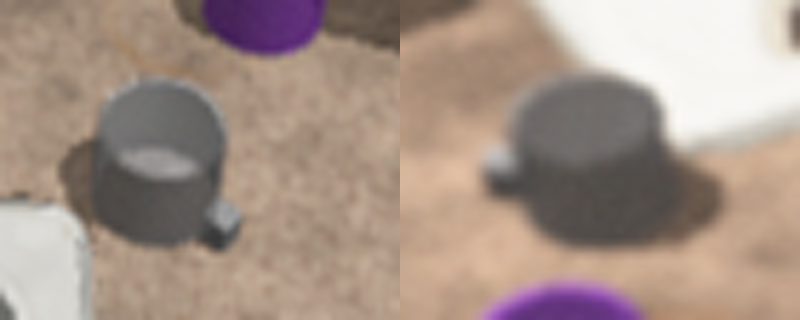

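Run:
```python
from h import *
import pickle
D=pickle.load(open("d0.pkl","rb"))
np.set_printoptions(linewidth=220)
P=cloud(D["side"])
print("side z mm (rows 246-279 step2, cols 284-314 step2)")
print(np.round(P[246:280:2,284:316:2,2]*1000).astype(int))
print("scene"); P=cloud(D["scene"]); print(np.round(P[162:194:2,164:194:2,2]*1000).astype(int))
for (n,u,v) in (("side",309,273),("scene",168,178)):
  print(n,"lug",cloud(D[n])[v-1:v+2,u-1:u+2].reshape(-1,3)[::3])
d=D["wrist"];P=cloud(d);print("grinder notch", [ray(d,u,v,.12) for u,v in((216,197),(214,178),(322,178),(268,126),(268,235))])
g=np.array([.56,.007]);r=np.hypot(P[...,0]-g[0],P[...,1]-g[1])
# ring profile by angle at r 36-45
m=(r>.036)&(r<.045);
```

```text
side z mm (rows 246-279 step2, cols 284-314 step2)
[[                  -3                   -1                   -1                    1                    2                    1                    1                   -1                   -3                    0
                     2                   -3                    2                    1                   -2                    1]
 [                   0                   -2                   -1                    1                    2                    0                   51                   51                    1                   -2
                    -1                   -2                   -2                    3 -9223372036854775808                   -1]
 [                  -1                    0                    0                   53                   51                   52                   50                   51                   52                   53
                    53                    1                   -1                   -2                    3                   -4]
 [                   3    
[... 5366 characters left out ...]
 9  1  5  7]
 [ 2  2  4  2  5  6  8  7  9  6  4  1 -1  5  2]
 [ 2  3  1  4  4  1  0  4 -1 -1  0  0  0  2  6]
 [ 1  2  1 -3  0  0  5  3  3 -1  1  4  6  2  2]]
side lug [[0.43629408 0.24120633 0.02378191]
 [0.43568005 0.23975096 0.01785939]
 [0.43603841 0.24362328 0.01877434]]
scene lug [[0.43479567 0.23435197 0.02262033]
 [0.43320219 0.23062181 0.02225189]
 [0.43316916 0.23270131 0.01661773]]
grinder notch [array([ 0.51326035, -0.0057878 ,  0.12      ]), array([0.51224066, 0.01106203, 0.12      ]), array([0.60323889, 0.01109482, 0.12      ]), array([0.55728539, 0.05405154, 0.12      ]), array([ 0.55833992, -0.0414953 ,  0.12      ])]<stdin>:7: RuntimeWarning: invalid value encountered in cast
```

The depth readings show a closed flat top at 52 mm and the lug low down, so the lid stands rim down with its lug towards about -x+y. I'll move to where the wrist camera sees both the lid and the grinder.

```bash
python3 -m handwheel '[[[-1,0.93,-0.62,0,0,0,0],[-1,0.93,-0.62,0,0,0,0],[-1,0.93,-0.62,0,0,0,0],[-1,0.93,-0.62,0,0,0,0],[-1,0.93,-0.62,0,0,0,0],[-1,0.93,-0.62,0,0,0,0],[-1,0.93,-0.62,0,0,0,0],[-1,0,0,0,0,0,0],[-1,0,0,0,0,0,0]]]'
python3 - <<'E'
from h import *
import pickle
d=cap("wrist"); pickle.dump(d,open("d1.pkl","wb"))
P=cloud(d); cv2.imwrite("pics/e.png",cv2.resize(d["image"][:,:,::-1],(800,600)))
# top-down maps: lid top disc, collar
def fit(c0,R,z0,z1):
    m=(np.hypot(P[...,0]-c0[0],P[...,1]-c0[1])<R)&(P[...,2]>z0)&(P[...,2]<z1)
    q=P[m]; print(m.sum(),q.mean(0),cv2.minEnclosingCircle((q[:,:2]*1000).astype(np.float32)), cv2.fitEllipse(cv2.convexHull((q[:,:2]*1000).astype(np.float32))))
    return q
fit((.463,.212),.045,.046,.06)
q=fit((.558,.006),.06,.112,.128)
g=np.array([.558,.006]);
a=np.degrees(np.arctan2(q[:,1]-g[1],q[:,0]-g[0]))%360; print(np.histogram(a,36,(0,360))[0])
q=P[(P[...,2]>.008)&(P[...,2]<.022)&(np.hypot(P[...,0]-.463,P[...,1]-.212)<.048)&(np.hypot(P[...,0]-.463,P[...,1]-.212)>.033)]; print("lug",q.mean(0),len(q))
# occupancy
H=np.zeros((22,26))
for p in P.reshape(-1,3)[~np.isnan(P.reshape(-1,3)[:,0])]:
    i=int((p[1]-.06)/.012);j=int((p[0]-.33)/.012)
    if 0<=i<22 and 0<=j<26:H[i,j]=max(H[i,j],p[2])
print((H*1000).round().astype(int))
E
```

```text
clock: 1.05
ee_pos: [0.4632, 0.1302, 0.3039]
ee_rot: [2.22, 2.222, -0.0]
ft_force: [0.6, -0.8, -0.3]
gripper_width: 0.999
finger_force: 0.0
2871 [0.4609934  0.21201785 0.05111067] ((461.0153503417969, 211.5782470703125), 29.707075119018555) ((460.99298095703125, 211.45687866210938), (58.796875, 58.8806037902832), 114.1309814453125)
1662 [0.53220105 0.00471359 0.11808986] ((547.0490112304688, 5.677467346191406), 46.35934829711914) ((544.2477416992188, 5.321978569030762), (68.44857788085938, 91.21147155761719), 2.1829416751861572)
[  0   0   0   0   0   0   0   0   0   0  46 126 127 129 126 121 113  48
   0  12 142 102  93 101  98 109  98  53  15   3   0   0   0   0   0   0]
lug [0.43281327 0.23626786 0.02010586] 147
[[  1   2   1   1   0  53  52  49   2   2   2   2   2   2   1   1   1 120
  115  80  70   1   1   1   1   2]
 [  1   1   1   0  53  54  54  53  50   2   2   2   1   1   1   1   1   1
    1   2   1   1   1   1   1   1]
 [  1   1   1  52  53  53  53  53  54   1   2   2   2   1   1   1   1   1
    1   1   1   1   1   1   0   1]
 [  1   1   1  53  54  53  54  53  54   2   2   
[... 1323 characters left out ...]
 5   7   8
    8   8   8   8   7   7   7   7]
 [  1   2   2   1   2   1   2   1   2   1   1   1   2   9   7   7   7   7
    6   0   0   0   0   0   0   0]
 [  2   2   1   1   1   2   2   2   1   2   1   2   1   8   7   8   8   6
    0   0   0   0   0   0   0   0]
 [  2   1   1   1   1   2   1   2   2   1   1   1   2   8   5   8   7   0
    0   0   0   0   0   0   0   0]
 [  1   2   1   1   2   1   1   1   2   1   1   1   1   8   5   7   7   0
    0   0   0   0   0   0   0   0]
 [  1   0   1   1   1   1   2   1   1   1   1   1   1   8   5   6   6   0
    0   0   0   0   0   0   0   0]
 [  0   0   0   0   0   0   0   0   0   0   0   0   0   0   0   0   0   0
    0   0   0   0   0   0   0   0]]
```

View pics/e.png

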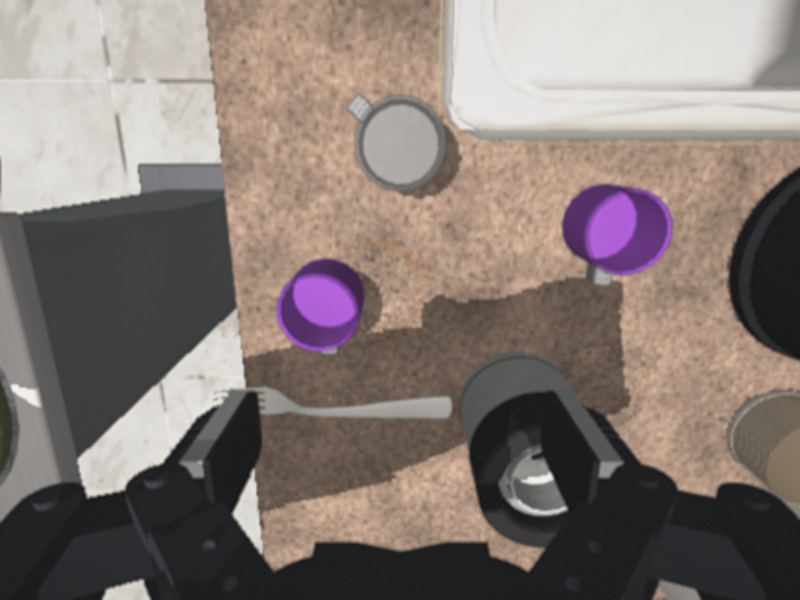

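The wrist image shows the lid at (400,143) with its lug at (359,107). Its centre is (0.461, 0.212) and the lug points to about 139°. I'll descend and grip along world x.

```bash
python3 -m handwheel '[[[-1,0.816,-0.022,1,0,0,0],[-1,0.816,-0.022,1,0,0,0],[-1,0.816,-0.022,1,0,0,0],[-1,0.816,-0.022,1,0,0,0],[-1,0.816,-0.022,1,0,0,0],[-1,0,0,1,0,0,0],[-1,0,0,1,0,0,0],[-1,0,0,1,0,0,0],[-1,0,0,1,0,0,0],[-1,0,0,1,0,0,0],[-1,0,0,0.3,0,0,0],[-1,0,0,0,0,0,0]]]'
python3 -m handwheel '[[[1,0,0,0,0,0,0],[1,0,0,0,0,0,0],[1,0,0,0,0,0,0],[1,0,0,0,0,0,0],[1,0,0,0,0,0,0],[1,0,0,0,0,0,0],[1,0,0,0,0,0,0],[1,0,0,0,0,0,0],[1,0,0,0,0,0,0],[1,0,0,0,0,0,0]]]' 50
python3 - <<'E'
from h import *
d=cap("side"); P=cloud(d); cv2.imwrite("pics/f.png",cv2.resize(d["image"][200:320,220:380,::-1],(640,480),interpolation=cv2.INTER_CUBIC))
E
```

```text
clock: 2.3
ee_pos: [0.4611, 0.2113, 0.0973]
ee_rot: [-2.222, -2.22, 0.002]
ft_force: [0.8, 0.6, 0.5]
gripper_width: 1.001
finger_force: 0.0
clock: 3.3
ee_pos: [0.4615, 0.2119, 0.0994]
ee_rot: [2.221, 2.221, 0.003]
ft_force: [-2.9, -1.8, 9.6]
gripper_width: 0.664
finger_force: 52.1
```

View pics/f.png

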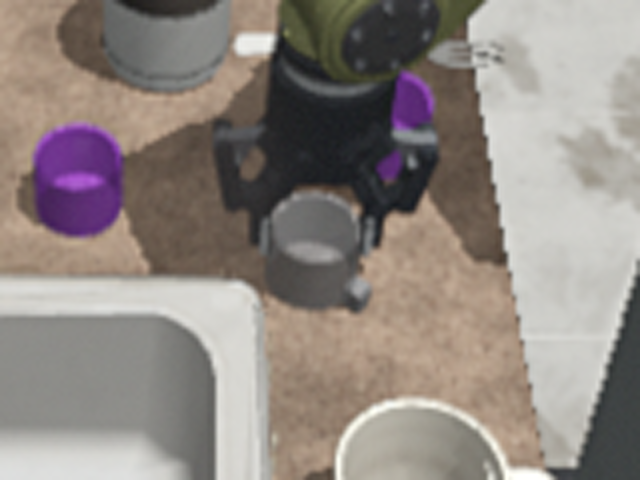

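The lid is held by its upper 20 mm or so, with the lug free at the lower right (357,292) of the crop. I'll lift it, and work out the notch and lug angles from the stored images.

```bash
python3 -m handwheel '[[[1,0,0,-1,0,0,0],[1,0,0,-1,0,0,0],[1,0,0,-1,0,0,0],[1,0,0,-1,0,0,0],[1,0,0,-1,0,0,0],[1,0,0,-1,0,0,0],[1,0,0,-1,0,0,0],[1,0,0,-1,0,0,0],[1,0,0,-1,0,0,0],[1,0,0,-0.5,0,0,0],[1,0,0,0,0,0,0]]]'
python3 - <<'E'
from h import *
import pickle
d=pickle.load(open("d0.pkl","rb"))["wrist"]; P=cloud(d)
# resample collar-top plane z=.12 into 0.5mm top view, using image
from scipy.optimize import least_squares
m=(P[...,2]>.115)&(P[...,2]<.125)&(np.hypot(P[...,0]-.558,P[...,1]-.006)<.055)
q=P[m]; h=cv2.convexHull((q[:,:2]*1000).astype(np.float32))[:,0]/1000
f=least_squares(lambda p:np.hypot(h[:,0]-p[0],h[:,1]-p[1])-p[2],[.558,.006,.047],loss="soft_l1",f_scale=.001); c=f.x; print("grinder",c,q[:,2].mean())
a=np.degrees(np.arctan2(P[...,1]-c[1],P[...,0]-c[0]))%360; r=np.hypot(P[...,0]-c[0],P[...,1]-c[1])
mm=m&(r>.036)&(r<.043); print(np.histogram(a[mm],30,(170,230))[0]); print(np.histogram(a[mm],36,(0,360))[0])
d=pickle.load(open("d1.pkl","rb"))
for u,v in((359,107),(350,103),(358,96),(348,106),(362,116)): 
    p=ray(d,u*.64,v*.64,.021); print(p,np.degrees(np.arctan2(p[1]-.2118,p[0]-.461)))
P=cloud(d);r=np.hypot(P[...,0]-.461,P[...,1]-.2118);q=P[(P[...,2]>.013)&(P[...,2]<.026)&(r>.035)&(r<.05)];q=q[q[:,0]<.455]
an=np.degrees(np.arctan2(q[:,1]-.2118,q[:,0]-.461));print("lug ang",np.median(an),np.percentile(an,[2,98]),len(q))
# top-down image of the collar
X,Y=np.meshgrid(np.arange(-60,60,.4)/1000+c[0],c[1]-np.arange(-60,60,.4)/1000)
d=pickle.load(open("d0.pkl","rb"))["wrist"];W=np.stack([X,Y,X*0+.12],-1)-d["tw"];C=W@d["Rw"]
im=cv2.remap(d["image"],(C[...,0]/C[...,2]*d["fx"]+d["cx"]).astype(np.float32),(C[...,1]/C[...,2]*d["fy"]+d["cy"]).astype(np.float32),cv2.INTER_CUBIC)
im=cv2.resize(cv2.convertScaleAbs(im,alpha=2),(600,600),interpolation=cv2.INTER_CUBIC);cv2.circle(im,(300,300),int(47.5*5),(0,255,0),1);cv2.imwrite("pics/g.png",im[:,:,::-1])
E
```

```text
clock: 4.45
ee_pos: [0.4612, 0.2119, 0.2893]
ee_rot: [2.221, 2.221, 0.004]
ft_force: [-0.4, 0.6, -0.2]
gripper_width: 0.666
finger_force: 54.1
grinder [0.55678203 0.00519766 0.04736262] 0.11897438203697355
[10  7  0  0  0  0  0  0  0  0  0  0  0  0  0 11 18  9 11 14 13 11 13 11
 13 11 12  9 11 13]
[63 68 71 69 68 74 73 72 72 76 73 73 73 73 69 69 69 17  0  0 63 61 56 55
 60 57 55 51 51 57 59 58 59 59 62 65]
[0.43315325 0.23491913 0.021     ] 140.2996174397091
[0.42713571 0.23742857 0.021     ] 142.88148031177354
[0.43265458 0.24179996 0.021     ] 133.37566087865136
[0.42572369 0.23554469 0.021     ] 146.05527498808553
[0.43505135 0.22922456 0.021     ] 146.11857610238778
lug ang 139.33396351934016 [129.53904414 149.1149559 ] 113
```

View pics/g.png

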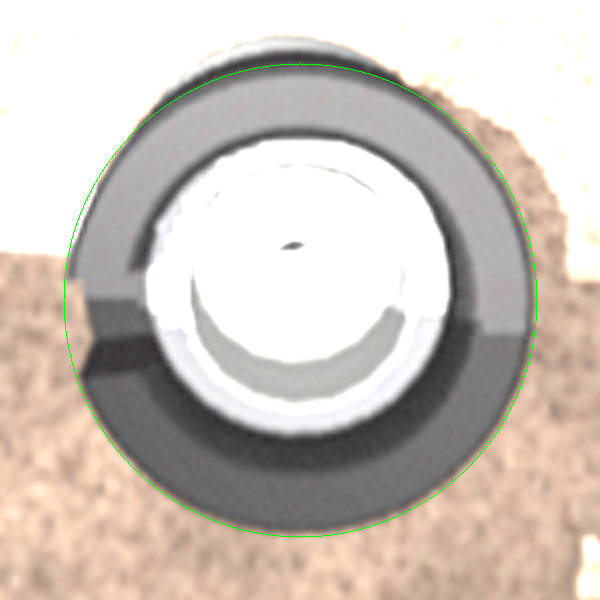

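In the rectified view the notch runs between about (80,280) and (85,373), so its centre is at about 187° about (0.5568, 0.0052). The lug is at 139.3°, so the lid needs about +47.7° in world. I'll shift over the grinder, then turn.

```bash
python3 -m handwheel '[[[1,-0.939,0.435,0,0,0,0],[1,-0.939,0.435,0,0,0,0],[1,-0.939,0.435,0,0,0,0],[1,-0.939,0.435,0,0,0,0],[1,-0.939,0.435,0,0,0,0],[1,-0.939,0.435,0,0,0,0],[1,-0.939,0.435,0,0,0,0],[1,-0.939,0.435,0,0,0,0],[1,-0.939,0.435,0,0,0,0],[1,-0.939,0.435,0,0,0,0],[1,-0.939,0.435,0,0,0,0],[1,0,0,0,0,0,0]]]'
python3 -m handwheel '[[[1,0,0,0,0,0,-0.99],[1,0,0,0,0,0,-0.99],[1,0,0,0,0,0,-0.99],[1,0,0,0,0,0,-0.99],[1,0,0,0,0,0,-0.99],[1,0,0,0,0,0,-0.99],[1,0,0,0,0,0,-0.99],[1,0,0,0,0,0,-0.99],[1,0,0,0,0,0,-0.99],[1,0,0,0,0,0,-0.99],[1,0,0,0,0,0,-0.99],[1,0,0,0,0,0,-0.99]]]'
python3 -m handwheel '[[[1,0,0,0.5,0,0,0],[1,0,0,0.5,0,0,0],[1,0,0,0,0,0,0],[1,0,0,0,0,0,0]]]'
python3 - <<'E'
from h import *
import pickle
from scipy.optimize import least_squares
D0=pickle.load(open("d0.pkl","rb"))
for n in("scene","side"):
    P=cloud(D0[n]);m=(P[...,2]>.114)&(P[...,2]<.126)&(np.hypot(P[...,0]-.557,P[...,1]-.006)<.055);q=P[m]
    h=cv2.convexHull((q[:,:2]*1000).astype(np.float32))[:,0]/1000
    print(n,least_squares(lambda p:np.hypot(h[:,0]-p[0],h[:,1]-p[1])-.0475,[.557,.006],loss="soft_l1",f_scale=.001).x,q[:,2].mean())
s=telemetry.read_state();print(s["ee_pos"])
for n in("scene","side"):
    d=cap(n);P=cloud(d);pickle.dump(d,open(n+"2.pkl","wb"))
    rr=np.hypot(P[...,0]-s["ee_pos"][0],P[...,1]-s["ee_pos"][1])
    q=P[(rr>.035)&(rr<.05)&(P[...,2]>.165)&(P[...,2]<.195)&(P[...,0]<s["ee_pos"][0])]
    if len(q):
        an=np.degrees(np.arctan2(q[:,1]-s["ee_pos"][1],q[:,0]-s["ee_pos"][0]))%360;print(n,"lug",len(q),np.percentile(an,[2,50,98]),np.percentile(q[:,2],[2,98]))
    q=P[(rr<.036)&(P[...,2]>.165)&(P[...,2]<.2)];print("body",q.mean(0),q.min(0),q.max(0))
A=[cv2.resize(pickle.load(open(n+"2.pkl","rb"))["image"][v:v+120,u:u+100],(400,480),interpolation=cv2.INTER_CUBIC)[:,:,::-1] for n,u,v in(("scene",190,110),("side",210,110))]
cv2.imwrite("pics/i.png",np.hstack(A))
E
```

```text
clock: 5.65
ee_pos: [0.557, 0.0035, 0.2865]
ee_rot: [-2.223, -2.219, 0.002]
ft_force: [0.7, 0.8, -1.0]
gripper_width: 0.664
finger_force: 54.1
clock: 6.85
ee_pos: [0.5563, 0.0058, 0.287]
ee_rot: [-1.133, -2.929, 0.0]
ft_force: [0.2, -0.2, -0.3]
gripper_width: 0.664
finger_force: 54.2
clock: 7.25
ee_pos: [0.5566, 0.0053, 0.2673]
ee_rot: [-1.139, -2.927, 0.001]
ft_force: [0.3, -1.3, 0.1]
gripper_width: 0.663
finger_force: 54.2
scene [0.55950508 0.00390754] 0.12044565842171155
side [0.55817776 0.00844123] 0.11854932852034414
[0.55655772 0.00531608 0.26728484]
scene lug 39 [179.7064797  192.53613495 202.36387811] [0.17168642 0.19324273]
body [ 0.54875311 -0.01545507  0.18504058] [ 0.52140507 -0.02639625  0.1690928 ] [0.58465165 0.01153553 0.19992073]
side lug 25 [166.98440194 175.81257981 192.29511607] [0.17109004 0.19139433]
body [0.55239533 0.02799251 0.18350359] [ 0.52180435 -0.00308249  0.16780941] [0.58417865 0.03918503 0.19975914]
```

View pics/i.png

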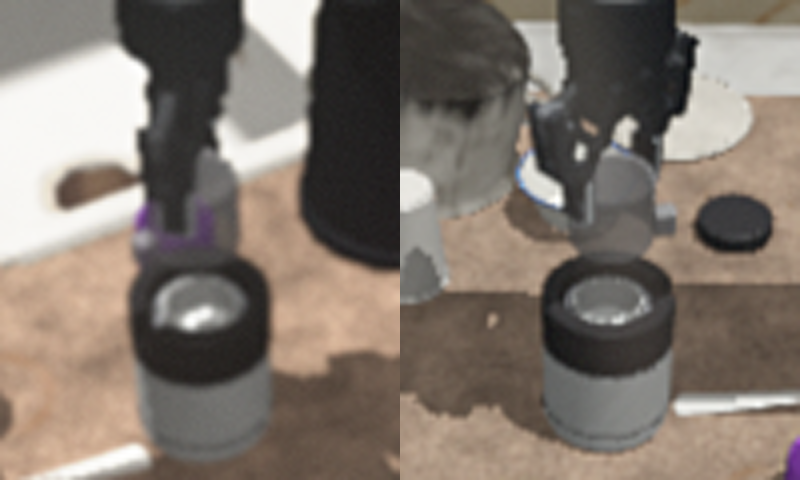

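The lid hangs level above the collar with its lug pointing the same way as the notch. The lug angle measured 192° from scene and 176° from side, mean about 184°. I'll descend to just above the collar, then feel my way in.

```bash
python3 -m handwheel '[[[1,0,0,0.7,0,0,0],[1,0,0,0.7,0,0,0],[1,0,0,0.7,0,0,0],[1,0,0,0.15,0,0,0],[1,0,0,0,0,0,0],[1,0,0,0,0,0,0]]]'
python3 -m handwheel '[[[1,0,0,0.1,0,0,0],[1,0,0,0.1,0,0,0],[1,0,0,0.1,0,0,0],[1,0,0,0,0,0,0]]]'
python3 - <<'E'
from h import *
import pickle
s=telemetry.read_state();print(s["ee_pos"],s["ft_force"])
A=[]
for n,u,v in(("scene",190,130),("side",210,130)):
    d=cap(n);A.append(cv2.resize(d["image"][v:v+100,u:u+100],(400,400),interpolation=cv2.INTER_CUBIC)[:,:,::-1])
cv2.imwrite("pics/j.png",np.hstack(A))
E
```

```text
clock: 7.95
ee_pos: [0.5569, 0.0052, 0.2232]
ee_rot: [1.138, 2.928, 0.0]
ft_force: [0.3, 0.3, -0.2]
gripper_width: 0.665
finger_force: 54.2
clock: 8.35
ee_pos: [0.5566, 0.0052, 0.2166]
ee_rot: [-1.138, -2.928, 0.0]
ft_force: [-0.4, -0.3, -0.5]
gripper_width: 0.667
finger_force: 54.2
[0.55659822 0.00520549 0.21662521] [-0.37772706 -0.34618133 -0.47004585]
```

View pics/j.png

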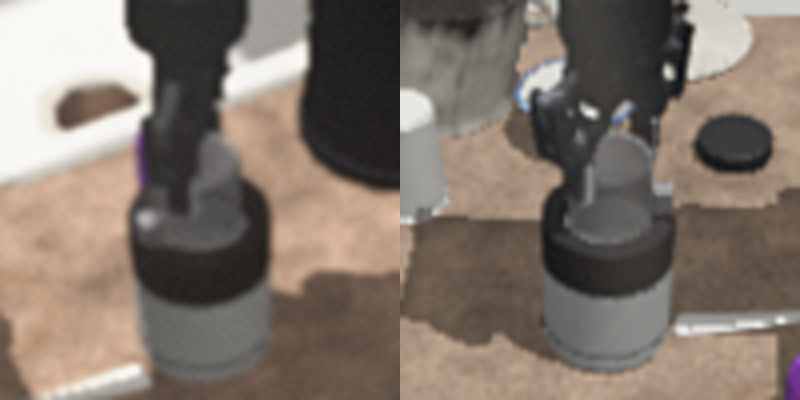

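The rim is at the collar mouth with no contact force, and the lug at (150,218) and (662,197) lies over the notch. I'll continue slowly.

```bash
for i in 1; do python3 -m handwheel '[[[1,0,0,0.1,0,0,0],[1,0,0,0.1,0,0,0],[1,0,0,0,0,0,0]]]' | egrep 'pos|ft|width'; done
python3 -m handwheel '[[[1,0,0,0.1,0,0,0],[1,0,0,0.1,0,0,0],[1,0,0,0,0,0,0]]]' | egrep 'pos|ft|width'
```

```text
ee_pos: [0.5566, 0.0052, 0.2125]
ft_force: [0.8, 0.0, -1.1]
gripper_width: 0.667
ee_pos: [0.5566, 0.0052, 0.2085]
ft_force: [-0.2, 0.1, -0.8]
gripper_width: 0.661
```

```bash
python3 -m handwheel '[[[1,0,0,0.1,0,0,0],[1,0,0,0.1,0,0,0],[1,0,0,0,0,0,0],[1,0,0,0,0,0,0]]]' | egrep 'pos|ft|width'
python3 -m handwheel '[[[1,0,0,0.1,0,0,0],[1,0,0,0,0,0,0],[1,0,0,0,0,0,0]]]' | egrep 'pos|ft|width'
```

```text
ee_pos: [0.5568, 0.0052, 0.2052]
ft_force: [-1.3, -0.3, 3.9]
gripper_width: 0.666
ee_pos: [0.5568, 0.0052, 0.2031]
ft_force: [-0.9, -0.6, 5.4]
gripper_width: 0.665
```

```bash
python3 -m handwheel '[[[1,0,0,0.1,0,0,0],[1,0,0,0.1,0,0,0],[1,0,0,0,0,0,0],[1,0,0,0,0,0,0]]]' | egrep 'clock|pos|ft|width'
python3 -m handwheel '[[[1,0,0,0.05,0,0,0],[1,0,0,0.05,0,0,0],[1,0,0,0,0,0,0],[1,0,0,0,0,0,0]]]' | egrep 'pos|ft|width'
```

```text
clock: 10.15
ee_pos: [0.5568, 0.0052, 0.1993]
ft_force: [-2.4, -0.4, 8.0]
gripper_width: 0.664
ee_pos: [0.5568, 0.0052, 0.1975]
ft_force: [-3.4, -0.6, 8.8]
gripper_width: 0.666
```

```bash
python3 -m handwheel '[[[1,0,0,0.05,0,0,0],[1,0,0,0,0,0,0],[1,0,0,0,0,0,0]]]' | egrep 'clock|pos|ft|width'
```

```text
clock: 10.85
ee_pos: [0.5569, 0.0051, 0.1974]
ft_force: [-6.2, -1.3, 17.6]
gripper_width: 0.665
```

```bash
python3 -m handwheel '[[[1,0,0,0.025,0,0,0],[1,0,0,0,0,0,0],[1,0,0,0,0,0,0],[1,0,0,0,0,0,0]]]' | egrep 'clock|pos|ft|width'
python3 - <<'E'
from h import *
A=[]
for n,u,v in(("scene",190,130),("side",210,130)):
    d=cap(n);P=cloud(d);A.append(cv2.resize(d["image"][v:v+100,u:u+100],(400,400),interpolation=cv2.INTER_CUBIC)[:,:,::-1])
    r=np.hypot(P[...,0]-.557,P[...,1]-.0055)
    q=P[(r<.028)&(P[...,2]>.14)&(P[...,2]<.165)];print(n,len(q),np.percentile(q[:,2],[10,50,75,90,97]))
    q=P[(r>.035)&(r<.046)&(P[...,2]>.112)&(P[...,2]<.13)&(P[...,0]>.55)];print("collar",np.median(q[:,2]))
cv2.imwrite("pics/k.png",np.hstack(A))
E
```

```text
clock: 11.25
ee_pos: [0.557, 0.0051, 0.1973]
ft_force: [-7.8, -0.8, 21.4]
gripper_width: 0.664
scene 91 [0.14949881 0.1517578  0.15318259 0.15435536 0.15494496]
collar 0.12179211979787219
side 160 [0.14750025 0.14940837 0.15045015 0.15156797 0.15967236]
collar 0.11942194081403634
```

View pics/k.png

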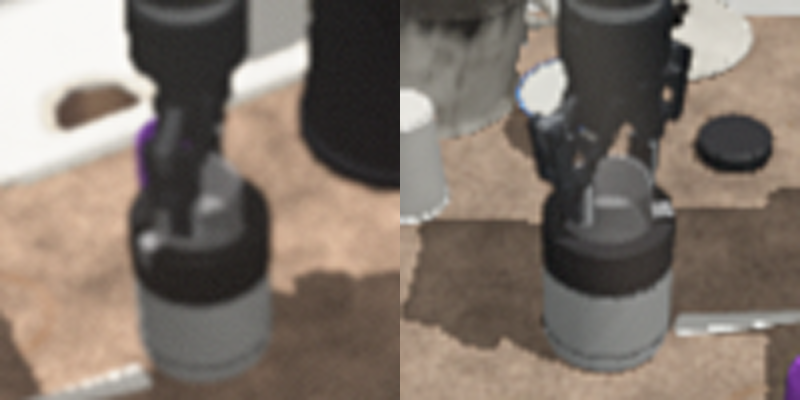

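The lid top is 30 mm above the collar, i.e. at 150 mm, so it is fully down. The lug sits in the notch. I'll hold it there for over 4 s.

```bash
H='x'; python3 -m handwheel '[[[1,0,0,0,0,0,0],[1,0,0,0,0,0,0],[1,0,0,0,0,0,0],[1,0,0,0,0,0,0],[1,0,0,0,0,0,0],[1,0,0,0,0,0,0],[1,0,0,0,0,0,0],[1,0,0,0,0,0,0],[1,0,0,0,0,0,0],[1,0,0,0,0,0,0],[1,0,0,0,0,0,0],[1,0,0,0,0,0,0]]]' | egrep 'clock|pos|ft'
python3 -m handwheel '[[[1,0,0,0,0,0,0],[1,0,0,0,0,0,0],[1,0,0,0,0,0,0],[1,0,0,0,0,0,0],[1,0,0,0,0,0,0],[1,0,0,0,0,0,0],[1,0,0,0,0,0,0],[1,0,0,0,0,0,0],[1,0,0,0,0,0,0],[1,0,0,0,0,0,0],[1,0,0,0,0,0,0],[1,0,0,0,0,0,0]]]' | egrep 'clock|pos|ft'
python3 -m handwheel '[[[1,0,0,0,0,0,0],[1,0,0,0,0,0,0],[1,0,0,0,0,0,0],[1,0,0,0,0,0,0],[1,0,0,0,0,0,0],[1,0,0,0,0,0,0],[1,0,0,0,0,0,0],[1,0,0,0,0,0,0],[1,0,0,0,0,0,0],[1,0,0,0,0,0,0],[1,0,0,0,0,0,0],[1,0,0,0,0,0,0]]]' | egrep 'clock|pos|ft'
python3 -m handwheel '[[[1,0,0,0,0,0,0],[1,0,0,0,0,0,0],[1,0,0,0,0,0,0],[1,0,0,0,0,0,0],[1,0,0,0,0,0,0],[1,0,0,0,0,0,0],[1,0,0,0,0,0,0],[1,0,0,0,0,0,0],[1,0,0,0,0,0,0],[1,0,0,0,0,0,0],[1,0,0,0,0,0,0],[1,0,0,0,0,0,0]]]' | egrep 'clock|pos|ft'
```

```text
clock: 12.55
ee_pos: [0.557, 0.0051, 0.1973]
ft_force: [-8.3, -0.3, 22.2]
clock: 13.75
ee_pos: [0.557, 0.0051, 0.1973]
ft_force: [-8.9, -1.1, 21.8]
clock: 14.95
ee_pos: [0.557, 0.0051, 0.1973]
ft_force: [-8.8, -1.3, 22.7]
clock: 16.15
ee_pos: [0.557, 0.0051, 0.1973]
ft_force: [-9.5, -1.2, 21.7]
```

```bash
python3 -c "
from station import job
print(job.hand_in())"
```

```text
the job is handed in; nothing more can be done
None
```

I put the lid on with its lug in the notch and pushed it fully down with about 22 N. I held it there for about 5 s and handed the job in while still pressing; the hand-in returned no verdict.

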